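Run a finger along the anti-return pawls of a conveyor rail

TASK

Check the sprung anti-return pawls of the curved conveyor rail by feel: run the closed fingertips lightly along the row in the direction the pawls point, in one low stroke that begins at the hinged low end of the rearmost pawl and passes up over the nose of the last, so that all four clearly dip and spring back one after the other, without squashing any of them flat onto the rail. Don't lift the rail or shove it along, and leave the things lying round it where they are. Finish with the hand clear and all the pawls up.

Things in the scene. Friction and masses are not known exactly. Their poses are not given: they have to be found in the camera images.
- pawl_rail: Loose curved steel conveyor rail, 1.8 kg, four sprung pawls in a row along its top. Bed 56 mm wide, 280 long, top 24 mm above the bench (edges 27, lugs beside pawl roots 29). Origin: bench level, middle of the centre line; z up. Centre line: arc of 300 mm radius, along +x at the origin, bending left to +y. Pawls slope up towards +x (the direction of travel), one every 62 mm.
- pawl1 (a joint): Dip of pawl 1 (the first in the direction of travel), rad: 0 = up (sprung), 0.34 = flat, stop. Dark steel tongue 48 x 20 x 4 mm, hinged at its low rear end, sloping up 0.36 rad to a rounded nose, top 44 mm above the bench. About 1 N on the nose starts it dipping, 4 N takes it 10 mm down. Nose 4.5 mm down at 0.10 rad, 12 mm at 0.28.
- pawl1_root (a point): On the hinge axis of pawl 1, middle of its width, 25.5 mm above the bench (fixed in the rail).
- pawl1_nose (a point): Top of the rounded nose of pawl 1, middle of its width; moves with the pawl; about 42 mm ahead of its root when up.
- pawl2 (a joint): Dip of pawl 2 (the second), rad: 0 = up (sprung), 0.34 = flat, stop. Dark steel tongue 48 x 20 x 4 mm, hinged at its low rear end, sloping up 0.36 rad to a rounded nose, top 44 mm above the bench. About 1 N on the nose starts it dipping, 4 N takes it 10 mm down. Nose 4.5 mm down at 0.10 rad, 12 mm at 0.28.
- pawl2_root (a point): On the hinge axis of pawl 2, middle of its width, 25.5 mm above the bench (fixed in the rail).
- pawl2_nose (a point): Top of the rounded nose of pawl 2, middle of its width; moves with the pawl; about 42 mm ahead of its root when up.
- pawl3 (a joint): Dip of pawl 3 (the third), rad: 0 = up (sprung), 0.34 = flat, stop. Dark steel tongue 48 x 20 x 4 mm, hinged at its low rear end, sloping up 0.36 rad to a rounded nose, top 44 mm above the bench. About 1 N on the nose starts it dipping, 4 N takes it 10 mm down. Nose 4.5 mm down at 0.10 rad, 12 mm at 0.28.
- pawl3_root (a point): On the hinge axis of pawl 3, middle of its width, 25.5 mm above the bench (fixed in the rail).
- pawl3_nose (a point): Top of the rounded nose of pawl 3, middle of its width; moves with the pawl; about 42 mm ahead of its root when up.
- pawl4 (a joint): Dip of pawl 4 (the last in the direction of travel), rad: 0 = up (sprung), 0.34 = flat, stop. Dark steel tongue 48 x 20 x 4 mm, hinged at its low rear end, sloping up 0.36 rad to a rounded nose, top 44 mm above the bench. About 1 N on the nose starts it dipping, 4 N takes it 10 mm down. Nose 4.5 mm down at 0.10 rad, 12 mm at 0.28.
- pawl4_root (a point): On the hinge axis of pawl 4, middle of its width, 25.5 mm above the bench (fixed in the rail).
- pawl4_nose (a point): Top of the rounded nose of pawl 4, middle of its width; moves with the pawl; about 42 mm ahead of its root when up.
- bearing: Bystander lying loose beside the rail: ball bearing ring, 62 mm across, 16 mm high. Origin: centre of its underside.
- paste_pot: Bystander lying loose beside the rail: small round pot with a lid, 58 mm across, 48 mm high. Origin: centre of its underside.
- half_ring: Bystander lying loose beside the rail: rusty half-ring part, 42 x 98 x 16 mm. Origin: centre of its underside.

How it is judged:
By the outcome, as a careful person would: the job done as asked, in the order asked, and still so for the second after the job is handed in, with the robot touching nothing.
It also fails if it takes over 43 s, if anything falls off the work surface, if the arm or the gripper's body presses on something with over 40 N, if the wrist force passes 120 N, or if a joint passes its speed limit or range.

ROBOT

A 7-joint arm with a two-finger parallel gripper is mounted at the origin on a cart in front of the work surface, level with it; the furniture and walls round the work are solid. World frame = base frame: x ahead of the robot, y to its left, z up, the work surface at z = 0. Lengths are in mm, angles in rad, forces in N, time in s.
With the tool pointing down it reaches from about 425 to 1025 mm from the base axis. Payload 9.4 kg.
Tool frame: the origin (TCP) lies at the very end of the fingers, on their centre line; the grasp point (between the pads) lies 19 mm behind it; z points along the fingers, y is the line along which they close (so a half turn about z gives the same grasp; the last joint's range is limited). The gripper opens to 85 mm and grips with 20 to 120 N. Pads are 22 mm wide; open, the fingers measure 114 mm over their backs; the gripper's body (76 mm by 85 mm) begins 54 mm behind the grasp point. The pads swing forward as they close: fully open they stand 13 mm farther back than shut.
Start: joints at [1.234, 0.599, -0.003, 1.599, 0.002, 0.943, -0.08], TCP at [186.234, -700.672, 231.275] pointing down, gripper open.
Joint ranges: [-2.57, 2.57], [-0.35, 1.97], [-1.29, 1.29], [0.11, 2.56], [-1.05, 4.19], [0.11, 1.86], [-2.63, 2.63]. Speed limits (rad/s): [2.22, 2.22, 3.01, 3.01, 3.14, 3.14, 3.14].

INTERFACE

Orientations are given as a unit quaternion [w, x, y, z].
In Python, from station import * gives the robot as it stands.
- The arm moves only by the tool apply_moves, never from a script. Its argument "steps" is text: rows parted by semicolons, each of 6 numbers parted by spaces: the shift along the world's x, y, z in m, then the turn, a rotation vector about the world's x, y, z in degrees. A call has exactly 5 rows; each row shifts and turns the commanded pose from where the row before left it; what a row does not reach is not made up. A row lasts 1/12 s, in which the tool goes at most 41.7 mm and 7.16 degrees, less where a joint would pass 70% of its speed; a pose out of reach is approached as far as the arm can. A call is refused whole if a number of a shift passes 0.0417 or a number of a turn 7.16, either way. A call with a gripper value outside its range is refused whole. "jaw" is the finger opening in m, from 0 to 0.0854, set as the call begins (left out, the last holds). The fingers move at their own pace and stop on an object; the grip force is fixed at half the most. Time passes only in rows, so rows that do not move let the fingers close, or fill a call up. It gives the time, the measured TCP pose, the force, the opening and the grip force at its end, in the units of the state.
- read_state(): the state, without advancing time (a new reading comes with each control period).
- read_camera(name): name is "side" or "top" or "wrist"; returns a dict with "frame" (420x560x3 uint8, blue, green, red), "range_z" (420x560 float32, mm along the optical axis (not along the pixel's ray), 0 where there is no reading), "intrinsics" (3x3 intrinsics, pixels), "T" (4x4, takes a point from camera to world coordinates). Camera axes: x right, y up, looking along -z (the intrinsics and any distortion apply to the point x, -y, -z); pixel columns grow to the right and rows downward; lengths in mm; the calibration is good to about 2 mm. A picture is of the moment at which its call begins.
- job_done(): hands the job in; it is judged then, once.
Trained networks look in a picture, given as the dict that the camera call returned (one of the last four; its "shot" number tells which), for a name from the list of things; names that differ only in an ending like _2 or _b are one class to them, and where a whole thing is asked for, a point or a joint stands for the part that bears it (a point fixed in the world has none). Each returns a list of dicts, best first, with "p" (0 to 1); they miss things now and then, are a little off and sometimes report something else, mostly with a low value. They report only what shows in the picture. A call takes as long as a camera call.
- boxes_of(picture, target): "bbox" ([left, top, width, height] in pixels, round what is visible of it).
- regions_of(picture, target): "mask" (420x560 bool, what is visible of it) and "bbox" ([left, top, width, height] in pixels, round what is visible of it).
The state is a dict: "clock": time; "joint_positions": joint angles; "dq": joint speeds; "joint_efforts": joint torques, N m; "ee_pos": TCP position; "tool_rot": TCP orientation; "contact_force": force on the tool from outside, world axes, zero at the start; "torque": the same for the moment, N m; "gripper_width": finger opening in mm; "finger_force": force on a finger pad.
Only numpy, scipy, OpenCV 4.12 (cv2) and the standard library are available. Lean on these libraries where they do the work, as an engineer would, in place of code of your own. Each camera call takes 0.05 s, during which the arm holds its last target. There are 200 camera calls.

## Working session

There is one attempt and no reset: what is moved stays moved. The work goes in short steps, Python scripts to look and compute and a tool call to move; the robot and the scene stay as the last step left them, time stands still between calls to the robot, and variables do not carry over. Pictures are saved under pics/ and viewed, at most 10 in all, crops included, and the job is handed in when it is done.

Besides the shell and the picture viewer there is one more tool, called after "Call:" as a command line: name --argument value ..., lists and objects as JSON in quotes. apply_moves: Moves the arm, as the interface text tells. Its arguments: {"type":"object","properties":{"steps":{"type":"string"},"jaw":{"type":"number"}},"required":["steps"]}

```bash
mkdir -p pics; ls; python3 - <<'E'
from station import *
import cv2,numpy as np
s=read_state(); print(s)
for n in("top","side"):
    c=read_camera(n); cv2.imwrite(f"pics/{n}0.png",c["frame"]); print(n,c["T"].round(3).tolist(),c["intrinsics"].tolist())
    for t in("pawl_rail","pawl1","bearing","paste_pot","half_ring"):
        print(t,[(b["bbox"],round(b["p"],2)) for b in boxes_of(c,t)][:5])
E
```

```text
pics
{'clock': 0.0, 'joint_positions': array([ 1.2343073 ,  0.60014897, -0.00251896,  1.60014909,  0.00180301,
        0.94286077, -0.07979779]), 'dq': array([-0.00092709,  0.00073373,  0.00028973, -0.00099049, -0.00057993,
        0.00043421, -0.00058053]), 'joint_efforts': array([ 1.41113119e-04, -7.76442504e+01,  1.56431437e+00, -2.58008444e+01,
        1.22114804e-02,  8.76457634e-03,  2.72570497e-05]), 'ee_pos': array([ 186.08299911, -700.22510256,  230.39320666]), 'tool_rot': array([-7.61225740e-04,  9.91572509e-01,  1.29550560e-01, -1.79805654e-04]), 'contact_force': array([-0.22836677,  0.43174134, -0.19844722]), 'torque': array([ 0.01232001,  0.02946722, -0.02336935]), 'finger_force': 0.0, 'gripper_width': 85.68237424798482}
top [[0.005, 0.99, -0.143, 450.919], [-1.0, 0.005, 0.0, 13.588], [0.001, 0.143, 0.99, 892.327], [0.0, 0.0, 0.0, 1.0]] [[492.76597764499377, 0.0, 275.642459268911], [0.0, 492.76597764499377, 215.79521326673472], [0.0, 0.0, 1.0]]
pawl_rail [([180.2, 159.5, 106.6, 139.1], 0.7)]
pawl1 [([221.7, 193.3, 24.3, 29.7], 0.86), ([256.0, 256.5, 14.9, 28.7], 0.84), (
[... 151 characters left out ...]

paste_pot [([261.7, 138.9, 32.4, 34.9], 0.92)]
half_ring [([169.2, 244.1, 34.5, 46.8], 0.72), ([179.4, 152.0, 108.6, 150.9], 0.63)]
side [[0.806, 0.24, -0.54, 90.081], [-0.591, 0.295, -0.751, -647.276], [-0.02, 0.925, 0.38, 398.398], [0.0, 0.0, 0.0, 1.0]] [[528.6275593065412, 0.0, 285.65480290604984], [0.0, 528.6275593065412, 200.0171857103835], [0.0, 0.0, 1.0]]
pawl_rail [([199.8, 180.0, 91.8, 81.4], 0.82)]
pawl1 [([220.6, 217.9, 27.8, 23.1], 0.63), ([270.8, 192.7, 8.8, 20.9], 0.63), ([248.1, 205.9, 20.6, 22.2], 0.62), ([271.8, 181.1, 9.2, 10.4], 0.61)]
bearing [([302.1, 222.7, 38.0, 21.9], 0.85)]
paste_pot [([323.5, 187.7, 35.4, 37.2], 0.63)]
half_ring [([180.2, 203.8, 39.7, 29.6], 0.87)]
```

```bash
cat > h.py <<'E'
import numpy as np
def cloud(c):
    K=c["intrinsics"];d=c["range_z"].astype(float);v,u=np.mgrid[:420,:560]
    P=np.stack([(u-K[0,2])/K[0,0]*d,-(v-K[1,2])/K[1,1]*d,-d,np.ones_like(d)],-1)@c["T"].T
    P[d==0]=np.nan
    return P[...,:3]
E
python3 - <<'E'
from station import *
from h import *
import cv2
c=read_camera("top"); P=cloud(c)
cv2.imwrite("pics/t1.png",cv2.resize(c["frame"][120:320,150:330],None,fx=3,fy=3,interpolation=cv2.INTER_CUBIC))
for t in("pawl1","bearing","paste_pot","half_ring","pawl_rail"):
    for r in regions_of(c,t)[:5]:
        q=P[r["mask"]];q=q[~np.isnan(q[:,0])]; print(t,round(r["p"],2),r["bbox"],q.mean(0).round(1),q.min(0).round(),q.max(0).round(),np.percentile(q[:,2],[5,50,95]).round(1))
E
```

```text
pawl1 0.72 [198.5, 171.9, 25.3, 27.2] [630.  132.1  34.9] [611. 111.  24.] [650. 152.  46.] [27.  34.7 43.2]
pawl1 0.66 [256.1, 256.7, 14.4, 30.5] [477.6  32.2  35.1] [454.  19.  21.] [501.  46.  47.] [26.5 35.1 43.8]
pawl1 0.56 [221.4, 196.0, 21.2, 28.6] [586.7  88.5  35.2] [564.  71.  25.] [608. 106.  46.] [27.  35.  42.9]
bearing 0.81 [277.7, 180.8, 33.9, 39.4] [609.9 -22.2  14.1] [579. -54.  -5.] [641.   8.  20.] [ 9.7 14.7 17.6]
bearing 0.45 [177.9, 157.1, 106.7, 144.3] [554.6  78.3  26.6] [428.  -7.  -5.] [683. 189.  47.] [21.3 24.9 40.1]
paste_pot 0.87 [260.8, 139.9, 33.0, 33.0] [681.   11.1  44.1] [656. -18.  -2.] [713.  38.  51.] [19.3 47.  49.5]
paste_pot 0.18 [177.5, 158.9, 108.8, 144.5] [555.5  79.1  26.4] [426.  -7.  -5.] [691. 191.  47.] [21.2 24.9 40. ]
half_ring 0.66 [170.3, 244.1, 34.5, 46.8] [478.2 180.9  14.1] [441. 142.  -3.] [528. 201.  20.] [ 5.4 15.  17.5]
half_ring 0.24 [260.0, 256.8, 10.8, 27.8] [478.1  32.1  35.7] [454.  21.  25.] [500.  44.  47.] [27.3 36.  43.9]
pawl_rail 0.81 [178.7, 158.5, 107.2, 141.7] [555.5  79.   26.5] [426.  -6.  -5.] [683. 189.  47.] [21.2 24.9 40. ]
```

View pics/t1.png

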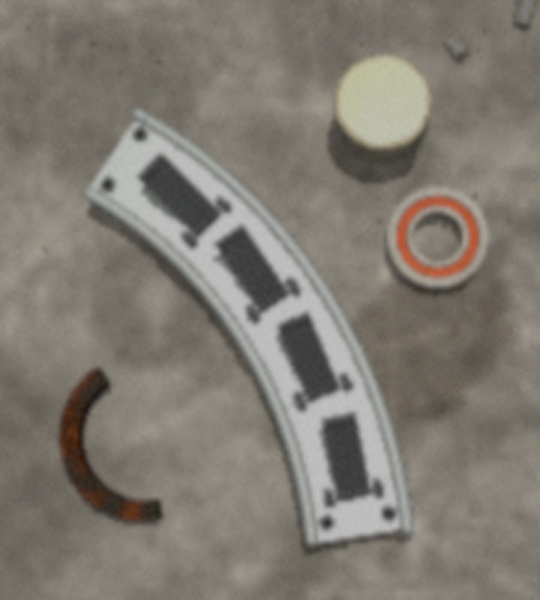

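The top view shows the rail curving from bottom right (crop 358,540) to top left (crop 115,150), with its pawl lugs at each pawl's lower end. Travel therefore goes up the picture, bending left. The pot and bearing lie to the right, the half-ring to the left.

```bash
cat >> h.py <<'E'
R=300.
def to_rail(P,p):  # p: x0,y0,th -> s, lateral(left +)
    x0,y0,th=p; cx,cy=x0-R*np.sin(th),y0+R*np.cos(th)
    d=np.asarray(P)[...,:2]-[cx,cy]; r=np.hypot(d[...,0],d[...,1])
    a=np.arctan2(d[...,1],d[...,0])-(th-np.pi/2); a=(a+np.pi)%(2*np.pi)-np.pi
    return R*a,R-r
def to_world(s,l,p):
    x0,y0,th=p; cx,cy=x0-R*np.sin(th),y0+R*np.cos(th); a=th-np.pi/2+s/R
    return cx+(R-l)*np.cos(a),cy+(R-l)*np.sin(a)
E
python3 - <<'E'
from station import *
from h import *
import cv2
from scipy.optimize import minimize
for n in("top","side"):
    c=read_camera(n);P=cloud(c)
    m=regions_of(c,"pawl_rail")[0]["mask"]
    m=cv2.dilate(m.astype(np.uint8),np.ones((7,7)))>0
    q=P[m];q=q[~np.isnan(q[:,0])];q=q[(q[:,2]>18)&(q[:,2]<50)]
    print(len(q))
    def f(p):
        s,l=to_rail(q,p)
        # soft box: penalise outside, minimise extents asymmetry
        return np.mean(np.clip(np.abs(l)-26,0,8)**2+np.clip(np.abs(s)-138,0,8)**2)+1e-3*(np.percentile(l,1)+np.percentile(l,99))**2+1e-3*(np.percentile(s,.5)+np.percentile(s,99.5))**2
    best=min((minimize(f,[555+dx,70,th],method="Nelder-Mead",options=dict(maxiter=2000,initial_simplex=np.array([[555+dx,70,th],[575+dx,70,th],[555+dx,90,th],[555+dx,70,th+.2]]))) for dx in(-10,10) for th in(.5,.7,.9)),key=lambda r:r.fun)
    p=best.x;print(n,p.round(3),best.fun)
    s,l=to_rail(q,p);print(np.percentile(s,[.5,2,98,99.5]).round(1),np.percentile(l,[.5,2,98,99.5]).round(1))
    pz=q[:,2]; k=np.abs(l)<8
    for b in np.arange(-140,140,6):
        kk=k&(s>=b)&(s<b+6); print(int(b),pz[kk].mean().round(1) if kk.any() else None,end='; ')
    print()
    h=pz>31
    print("pawl lateral",np.median(l[h&(np.abs(l)<14)]),np.percentile(l[h&(np.abs(l)<14)],[3,97]))
E
```

```text
5670
top [563.109  71.637   0.586] 2.240804073587354
[-140.2 -136.2  135.6  140.2] [-31.5 -30.5  30.6  31.7]
-140 23.4; -134 23.8; -128 23.3; -122 25.3; -116 28.5; -110 30.6; -104 32.3; -98 35.3; -92 37.0; -86 39.3; -80 41.3; -74 34.1; -68 23.6; -62 24.2; -56 28.0; -50 29.8; -44 32.2; -38 34.1; -32 36.8; -26 38.8; -20 41.4; -14 42.5; -8 24.2; -2 23.3; 4 26.7; 10 28.8; 16 31.4; 22 33.7; 28 35.8; 34 38.1; 40 40.3; 46 42.4; 52 26.5; 58 23.6; 64 25.4; 70 28.2; 76 30.3; 82 32.3; 88 35.1; 94 37.2; 100 39.6; 106 41.1; 112 35.5; 118 23.4; 124 23.3; 130 23.9; 136 22.6; 
pawl lateral -1.1663321606868635 [-10.88397879   8.15161301]
2593
side [560.449  68.12    0.583] 2.323275491098492
[-140.3 -138.3  131.2  141. ] [-30.2 -29.7  30.6  32.1]
-140 21.7; -134 23.0; -128 23.0; -122 24.1; -116 26.8; -110 29.0; -104 30.2; -98 31.2; -92 32.3; -86 34.2; -80 34.5; -74 33.8; -68 23.0; -62 23.2; -56 24.8; -50 28.2; -44 30.4; -38 31.9; -32 32.3; -26 34.7; -20 35.6; -14 37.2; -8 28.9; -2 23.3; 4 24.6; 10 27.9; 16 29.2; 22 31.5; 28 33.6; 34 35.5; 40 35.8; 46 39.9; 52 32.0; 58 23.1; 64 23.8; 70 23.7; 76 29.0; 82 32.0; 88 32.9; 94 35.5; 100 37.0; 106 39.7; 112 42.4; 118 41.8; 124 None; 130 None; 136 None; 
pawl lateral -0.774846954733647 [-10.32377465   9.96551905]
```

Call:
apply_moves --steps "0.016 0.037 0 0 0 1;0.016 0.037 0 0 0 1;0.016 0.037 0 0 0 1;0.016 0.037 0 0 0 1;0.016 0.037 0 0 0 1" --jaw 0

```text
clock: 1.52
ee_pos: [266.6, -514.0, 231.4]
tool_rot: [0.0, 0.985, 0.173, 0.0]
contact_force: [1.8, 0.6, -0.3]
gripper_width: 25.2
finger_force: 0.0
```

Call:
apply_moves --steps "0.016 0.037 0 0 0 1;0.016 0.037 0 0 0 1;0.016 0.037 0 0 0 1;0.016 0.037 0 0 0 1;0.016 0.037 0 0 0 1"

```text
clock: 1.93
ee_pos: [346.7, -329.0, 231.6]
tool_rot: [0.0, 0.976, 0.216, 0.0]
contact_force: [0.5, -0.0, -0.4]
gripper_width: -0.0
finger_force: 0.0
```

Call:
apply_moves --steps "0.016 0.037 0 0 0 1;0.016 0.037 0 0 0 1;0.016 0.037 0 0 0 1;0.016 0.037 0 0 0 1;0.016 0.037 0 0 0 1"

```text
clock: 2.35
ee_pos: [426.8, -143.9, 231.7]
tool_rot: [0.0, 0.966, 0.258, 0.0]
contact_force: [0.5, -0.9, 0.8]
gripper_width: 0.1
finger_force: 0.0
```

Call:
apply_moves --steps "0.016 0.037 0 0 0 1;0.016 0.037 0 0 0 1;0.016 0.037 0 0 0 1;0.016 0.037 0 0 0 1;0.016 0.037 0 0 0 1"

```text
clock: 2.77
ee_pos: [506.8, 41.3, 231.6]
tool_rot: [0.0, 0.954, 0.3, 0.0]
contact_force: [1.6, -0.7, -0.2]
gripper_width: -0.1
finger_force: 0.0
```

```bash
python3 - <<'E'
from station import *
from h import *
import cv2
from scipy.optimize import minimize
c=read_camera("wrist");P=cloud(c)
cv2.imwrite("pics/w1.png",c["frame"])
p=np.array([563.109,71.637,.586])
k=(P[...,2]>27.5)&(P[...,2]<50)
s,l=to_rail(P,p);k&=(abs(s)<150)&(abs(l)<16)
z=P[...,2]
for r in np.array([-117,-55,7,69]):
    kk=k&(s>r+8)&(s<r+50)
    if kk.sum()>50:
        bins=[(round(float(np.median(l[kk&(s>r+b)&(s<=r+b+8)])),1),round(float(z[kk&(s>r+b)&(s<=r+b+8)].mean()),1)) for b in range(8,48,8) if (kk&(s>r+b)&(s<=r+b+8)).sum()>20]
        print(r,kk.sum(),"s max",np.percentile(s[kk],99).round(1),"lat",np.percentile(l[kk],[3,50,97]).round(1),bins)
f=(z>20)&(abs(l)<25)&(abs(s)<138)&(z<26.5);print("bed z",np.nanmedian(z[f]))
E
```

```text
-117 519 s max -71.4 lat [-10.8  -1.1   8.5] [(-0.3, 31.5), (-0.5, 34.4), (-1.1, 37.5), (-2.3, 40.6), (-1.7, 43.0)]
-55 629 s max -10.0 lat [-10.9  -1.4   8.3] [(-0.4, 31.4), (-0.9, 34.6), (-1.6, 37.6), (-2.2, 40.6), (-2.0, 43.1)]
7 772 s max 51.4 lat [-11.   -1.3   8.3] [(-0.1, 31.5), (-0.6, 34.5), (-1.9, 37.6), (-2.4, 40.6), (-1.5, 43.4)]
69 970 s max 113.6 lat [-11.   -1.5   8.2] [(-0.4, 31.5), (-0.9, 34.6), (-1.8, 37.6), (-2.5, 40.7), (-1.5, 43.4)]
bed z 23.55248507473749
```

View pics/w1.png

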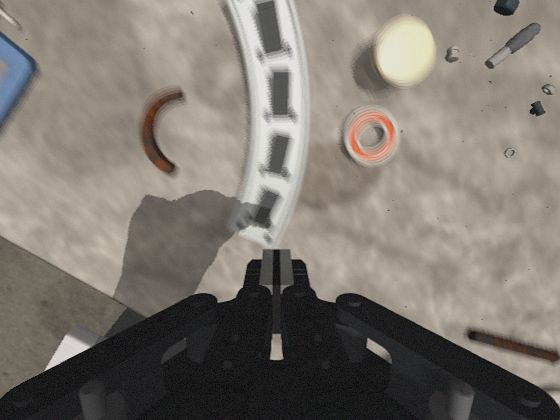

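The wrist view shows all four pawls up, running from about (265,205) to (270,25), and nothing else on the rail. The fit agrees with the top camera, so I'll compute the stroke waypoints.

```bash
python3 - <<'E'
from h import *
from station import *
p=[563.109,71.637,.586]
print(read_state()["ee_pos"])
S=np.arange(-122,150,27);W=np.array([to_world(s,-1.2,p) for s in S])
for s,w,d in zip(S,W,np.diff(W,axis=0,append=np.nan)):print(s,w.round(1),(d/5).round(2))
E
```

```text
[510.34931599  49.96583925 232.03633183]
-122 [450.9  25.2] [5.28 1.21]
-95 [477.3  31.2] [5.15 1.68]
-68 [503.1  39.6] [4.98 2.13]
-41 [528.   50.3] [4.77 2.57]
-14 [551.9  63.1] [4.52 2.99]
13 [574.5  78.1] [4.23 3.38]
40 [595.7  95. ] [3.91 3.75]
67 [615.2 113.8] [3.56 4.09]
94 [633.  134.2] [3.18 4.39]
121 [648.9 156.2] [2.77 4.66]
148 [662.8 179.4] [nan nan]
```

Call:
apply_moves --steps "-0.012 -0.005 -0.030 0 0 0;-0.012 -0.005 -0.030 0 0 0;-0.012 -0.005 -0.030 0 0 0;-0.012 -0.005 -0.030 0 0 0;-0.0115 -0.005 -0.030 0 0 0"

```text
clock: 3.23
ee_pos: [446.3, 13.9, 80.7]
tool_rot: [-0.0, 0.954, 0.3, 0.001]
contact_force: [0.8, -1.0, -0.6]
gripper_width: 0.2
finger_force: 0.0
```

Call:
apply_moves --steps "0 0 -0.012 0 0 0;0 0 -0.010 0 0 0;0 0 0 0 0 0;0 0 0 0 0 0;0 0 0 0 0 0"

```text
clock: 3.65
ee_pos: [447.2, 14.3, 59.9]
tool_rot: [0.0, 0.954, 0.3, 0.0]
contact_force: [-0.1, -0.2, -0.3]
gripper_width: -0.1
finger_force: 0.0
```

Call:
apply_moves --steps "0.0022 0.0055 0 0 0 0;0.002 0.0054 0 0 0 0;0 0 -0.008 0 0 0;0 0 -0.008 0 0 0;0 0 -0.007 0 0 0"

```text
clock: 4.07
ee_pos: [451.0, 25.4, 35.6]
tool_rot: [0.0, 0.954, 0.3, 0.0]
contact_force: [-0.1, -1.3, -0.0]
gripper_width: 0.2
finger_force: 0.0
```

Call:
apply_moves --steps "0 0 0 0 0 0;0 0 0 0 0 0;0 0 0 0 0 0;0 0 0 0 0 0;0 0 0 0 0 0"

```text
clock: 4.48
ee_pos: [451.0, 25.2, 36.4]
tool_rot: [0.0, 0.954, 0.3, 0.0]
contact_force: [-0.1, 0.0, 0.1]
gripper_width: -0.0
finger_force: 0.0
```

Call:
apply_moves --steps "0.0053 0.0011 0 0 0 0;0.0053 0.0012 0 0 0 0;0.0053 0.0012 0 0 0 0;0.0053 0.0012 0 0 0 0;0.0052 0.0013 0 0 0 0"

```text
clock: 4.9
ee_pos: [477.5, 31.2, 36.3]
tool_rot: [0.0, 0.954, 0.3, -0.001]
contact_force: [-1.9, -1.7, 1.7]
gripper_width: -0.1
finger_force: 1.3
```

Call:
apply_moves --steps "0.0052 0.0016 0 0 0 0;0.0052 0.0017 0 0 0 0;0.0051 0.0017 0 0 0 0;0.0051 0.0017 0 0 0 0;0.0051 0.0017 0 0 0 0"

```text
clock: 5.32
ee_pos: [503.7, 39.9, 36.3]
tool_rot: [0.0, 0.954, 0.3, 0.0]
contact_force: [-2.1, -1.1, 3.0]
gripper_width: 0.4
finger_force: 1.3
```

Call:
apply_moves --steps "0.0050 0.0020 0 0 0 0;0.0050 0.0021 0 0 0 0;0.0050 0.0021 0 0 0 0;0.0050 0.0022 0 0 0 0;0.0049 0.0022 0 0 0 0"

```text
clock: 5.73
ee_pos: [528.7, 50.6, 36.2]
tool_rot: [-0.0, 0.954, 0.3, 0.0]
contact_force: [-1.2, 0.1, 1.5]
gripper_width: -0.0
finger_force: 0.9
```

Call:
apply_moves --steps "0.0048 0.0025 0 0 0 0;0.0048 0.0025 0 0 0 0;0.0048 0.0026 0 0 0 0;0.0048 0.0026 0 0 0 0;0.0047 0.0026 0 0 0 0"

```text
clock: 6.15
ee_pos: [552.1, 63.2, 36.3]
tool_rot: [0.0, 0.954, 0.3, -0.0]
contact_force: [-1.2, -1.0, 2.8]
gripper_width: -0.1
finger_force: 1.3
```

```bash
python3 - <<'E'
from station import *
from h import *
import cv2
c=read_camera("top");P=cloud(c);p=[563.109,71.637,.586]
print(read_state()["ee_pos"],read_state()["contact_force"])
s,l=to_rail(P,p);z=P[...,2]
for b in range(-140,140,6):
    k=(abs(l)<7)&(s>=b)&(s<b+6);print(b,np.nanmean(z[k]).round(1),end='; ')
q=P[(z>18)&(z<30)&(abs(l)<40)&(abs(s)<150)];s,l=to_rail(q,p);print(np.percentile(s,[.5,99.5]),np.percentile(l,[1,99]))
E
```

```text
[553.52459896  64.02378443  36.409301  ] [0.20312712 0.67203853 2.32943225]
-140 826.6; -134 823.5; -128 818.9; -122 812.4; -116 803.1; -110 792.4; -104 738.1; -98 725.5; -92 710.0; -86 693.8; -80 677.2; -74 659.4; -68 638.4; -62 630.5; -56 603.0; -50 588.9; -44 572.2; -38 556.0; -32 539.3; -26 521.9; -20 505.6; -14 488.8; -8 472.0; -2 455.1; 4 439.4; 10 425.7; 16 412.0; 22 383.5; 28 377.6; 34 nan; 40 nan; 46 nan; 52 nan; 58 nan; 64 nan; 70 nan; 76 nan; 82 nan; 88 nan; 94 nan; 100 nan; 106 nan; 112 nan; 118 nan; 124 nan; 130 nan; 136 24.6; [127.17149943 142.17030932] [-31.58785865  -7.51577689]<stdin>:8: RuntimeWarning: Mean of empty slice
```

Call:
apply_moves --steps "0.0046 0.0029 0 0 0 0;0.0046 0.0029 0 0 0 0;0.0045 0.0030 0 0 0 0;0.0045 0.0031 0 0 0 0;0.0044 0.0031 0 0 0 0"

```text
clock: 6.62
ee_pos: [575.4, 78.7, 36.3]
tool_rot: [-0.0, 0.954, 0.3, 0.0]
contact_force: [-0.6, 0.0, -0.7]
gripper_width: 0.2
finger_force: 0.0
```

Call:
apply_moves --steps "0.0043 0.0033 0 0 0 0;0.0043 0.0033 0 0 0 0;0.0042 0.0034 0 0 0 0;0.0042 0.0034 0 0 0 0;0.0042 0.0035 0 0 0 0"

```text
clock: 7.03
ee_pos: [595.6, 94.9, 36.2]
tool_rot: [0.0, 0.954, 0.3, -0.0]
contact_force: [-1.5, -2.1, 2.2]
gripper_width: -0.0
finger_force: 1.4
```

Call:
apply_moves --steps "0.0040 0.0036 0 0 0 0;0.0040 0.0037 0 0 0 0;0.0039 0.0038 0 0 0 0;0.0038 0.0038 0 0 0 0;0.0038 0.0039 0 0 0 0"

```text
clock: 7.45
ee_pos: [616.2, 114.7, 36.4]
tool_rot: [-0.0, 0.954, 0.3, 0.001]
contact_force: [0.4, -0.8, -0.2]
gripper_width: -0.2
finger_force: 0.0
```

Call:
apply_moves --steps "0.0037 0.0040 0 0 0 0;0.0036 0.0041 0 0 0 0;0.0036 0.0041 0 0 0 0;0.0035 0.0041 0 0 0 0;0.0034 0.0042 0 0 0 0"

```text
clock: 7.87
ee_pos: [632.9, 134.1, 36.2]
tool_rot: [0.0, 0.954, 0.3, -0.001]
contact_force: [-2.1, -1.9, 1.9]
gripper_width: -0.1
finger_force: 1.4
```

Call:
apply_moves --steps "0.0033 0.0043 0 0 0 0;0.0032 0.0044 0 0 0 0;0.0032 0.0044 0 0 0 0;0.0031 0.0044 0 0 0 0;0.0031 0.0045 0 0 0 0"

```text
clock: 8.28
ee_pos: [649.3, 156.8, 36.4]
tool_rot: [-0.0, 0.954, 0.3, 0.0]
contact_force: [-1.4, -1.6, 2.9]
gripper_width: -0.1
finger_force: 1.3
```

Call:
apply_moves --steps "0.0029 0.0046 0 0 0 0;0.0028 0.0046 0 0 0 0;0.0028 0.0047 0 0 0 0;0.0027 0.0047 0 0 0 0;0.0027 0.0047 0 0 0 0"

```text
clock: 8.7
ee_pos: [663.0, 180.2, 36.2]
tool_rot: [-0.0, 0.954, 0.3, 0.0]
contact_force: [-0.1, -0.3, 0.8]
gripper_width: 0.1
finger_force: 0.0
```

Past the last nose; now lift up and away so the cameras can see.

Call:
apply_moves --steps "0 0 0.010 0 0 0;0 0 0.030 0 0 0;0 0 0.040 0 0 0;0 0 0.040 0 0 0;0 0 0.040 0 0 0"

```text
clock: 9.12
ee_pos: [662.3, 179.3, 198.6]
tool_rot: [0.0, 0.954, 0.3, -0.0]
contact_force: [0.4, -0.1, -0.3]
gripper_width: 0.2
finger_force: 0.0
```

Call:
apply_moves --steps "0 0.040 0 0 0 0;0 0.040 0 0 0 0;0 0.040 0 0 0 0;0 0.040 0 0 0 0;0 0.020 0 0 0 0"

```text
clock: 9.53
ee_pos: [660.9, 366.0, 197.3]
tool_rot: [-0.002, 0.953, 0.302, 0.0]
contact_force: [-0.5, 0.5, -0.2]
gripper_width: 0.0
finger_force: 0.0
```

Call:
apply_moves --steps "0 0 0 0 0 0;0 0 0 0 0 0;0 0 0 0 0 0;0 0 0 0 0 0;0 0 0 0 0 0"

```text
clock: 9.95
ee_pos: [663.4, 357.3, 196.5]
tool_rot: [0.0, 0.954, 0.299, -0.0]
contact_force: [-0.5, 0.2, -0.6]
gripper_width: 0.0
finger_force: 0.0
```

```bash
python3 - <<'E'
from station import *
from h import *
import cv2
c=read_camera("top");P=cloud(c);p=[563.109,71.637,.586]
cv2.imwrite("pics/t2.png",cv2.resize(c["frame"][120:320,150:330],None,fx=3,fy=3))
s,l=to_rail(P,p);z=P[...,2]
for b in range(-140,140,6):
    k=(abs(l)<8)&(s>=b)&(s<b+6);print(b,np.nanmean(z[k]).round(1),end='; ')
q=P[(z>18)&(z<50)&(abs(l)<40)&(abs(s)<150)];s,l=to_rail(q,p);print(np.percentile(s,[.5,2,98,99.5]),np.percentile(l,[.5,2,98,99.5]))
E
```

```text
-140 23.6; -134 23.5; -128 23.8; -122 25.8; -116 28.6; -110 30.4; -104 32.5; -98 35.1; -92 37.2; -86 39.8; -80 41.4; -74 34.4; -68 23.5; -62 23.6; -56 27.8; -50 29.8; -44 32.4; -38 34.4; -32 36.7; -26 39.3; -20 40.9; -14 42.0; -8 23.3; -2 23.5; 4 26.5; 10 29.0; 16 31.5; 22 34.1; 28 36.0; 34 38.1; 40 40.3; 46 42.6; 52 26.5; 58 23.4; 64 25.2; 70 28.5; 76 30.9; 82 33.4; 88 34.9; 94 37.6; 100 39.9; 106 41.3; 112 38.7; 118 23.7; 124 23.2; 130 23.5; 136 23.6; [-140.24727442 -136.20913658  135.59904903  140.25736423] [-31.51554993 -30.52948167  30.58218069  31.62149279]
```

View pics/t2.png

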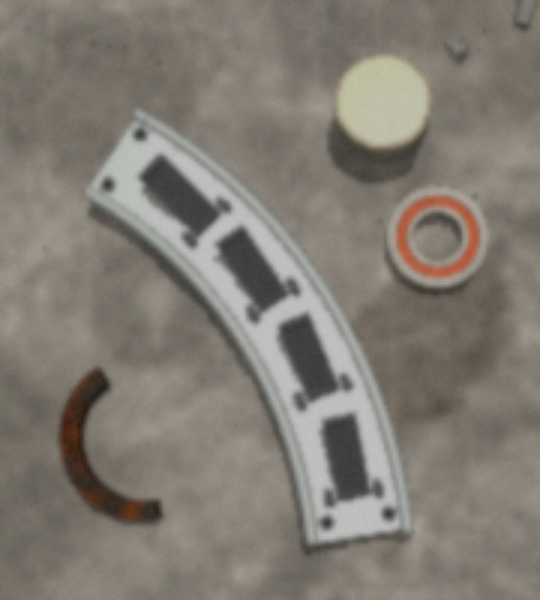

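The picture matches the first one: the rail, pot, bearing and half-ring are at the same pixels, all pawls are up and the hand is clear.

```bash
python3 -c "
from station import *
print(job_done())"
```

```text
the job is handed in; nothing more can be done
None
```

I ran the closed fingertips over all four pawls in one low stroke and handed the job in: about 3 N peak at each of pawls 1, 2 and 4 (2.2 N at the one reading on pawl 3), so a dip of roughly 7–8 mm. Afterwards all pawls were up, the rail and the things round it were unmoved to the camera, and the hand was clear.

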